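# Swap bars at the dip trough: teal bar to the drip stand, plain bar in under the hoods

### The job

The teal bar has finished dripping on top of the steel dip trough: lay it in the two wire forks of the drip stand and let go of it. Then take the plain beech bar, tilt it in through the gap between the trough's two clear splash hoods, and finish while still holding it there, level and lengthwise in the trough with an end under each hood, wholly below the steel rim and touching nothing but the gripper, ready for the dye to be poured in. Do not force the plain bar against the trough, and leave the cup, the black-lidded pot and the timer where they stand.

Things in the scene. Friction and masses are not known exactly. Their poses are not given: they have to be found in the camera images.
- dip_trough: steel dip trough on the table, empty, fixed: open tub 116 mm (its x) x 352 mm (its y, lengthwise), rim 110 mm high, walls and floor 5 mm thick (inside 106 x 342 mm, floor at height 5 mm). A clear splash hood stands on the rim at each end; between the hoods is a gap 190 mm long (y -95 to +95 mm), open above, and at its sides open down to the rim. Origin: centre of the underside, z up
- trough_lip_a (a point): middle of the black lip of the trough's +y hood, on its top edge, y = +95 mm in the trough's frame, 152 mm above the table. The hood covers the tub from here to its end (y +176 mm): flat clear top 4 mm thick, top face at 152 mm; black lip strip down to 144 mm; clear sides 4 mm thick from rim to top. A carrying handle stands out 15 mm beyond the tub's end
- trough_lip_b (a point): the same for the -y hood: y = -95 mm in the trough's frame
- drip_stand: drip stand, fixed: beech foot 80 x 210 x 16 mm (long way = its y), two upright forks of 6 mm wire at y = -80 and +80 mm. Each fork is a U open above: its bottom wire (top at 70 mm) carries the bar, prongs 26 mm apart inside, flaring to 46 mm at their tips 101 mm above the table. A bar lying in both forks has its centre at 79 mm. Origin: centre of the underside, z up
- bar_teal: teal dyed beech bar, square 18 x 18 mm, 250 mm long along its y, 60 g, edges rounded, both ends alike; at the start it lies lengthwise across the gap on top of the two hoods (centre about 161 mm above the table). Origin: centre of the bar
- bar_plain: plain beech bar, pale wood, square 18 x 18 mm, 250 mm long along its y, 60 g, both ends alike; at the start it lies flat on the table. It is 60 mm longer than the gap between the hoods. Origin: centre of the bar
- bar_plain_end_a (a point): centre of the plain bar's end face at its +y end
- bar_plain_end_b (a point): centre of the plain bar's end face at its -y end
- cup_0: thin mixing cup with a pink rest of dye, 70 mm wide, 81 mm high, a bystander left of the trough. Origin: centre of the underside
- dye_pot_3: small dye pot with a black lid, 54 mm wide, 44 mm high, a bystander on the left. Origin: centre of the underside
- dip_timer: round wind-up timer, white with a blue top, 62 mm wide, 48 mm high, a bystander right of the trough. Origin: centre of the underside

How it is judged:
By the outcome, as a careful person would: the job done as asked, in the order asked, and still so for the second after the job is handed in, while the arm keeps its last pose, push and grip.
It also fails if it takes over 58 s, if anything falls off the work surface, if the arm or the gripper's body presses on something with over 40 N, if the wrist force passes 120 N, or if a joint passes its speed limit or range.

### The arm

A 6-joint arm with a two-finger parallel gripper is mounted at the origin on a cart in front of the work surface, level with it; the furniture and walls round the work are solid. World frame = base frame: x ahead of the robot, y to its left, z up, the work surface at z = 0. Lengths are in m, angles in rad, forces in N, time in s.
With the tool pointing down it reaches from about 0.425 to 0.95 m from the base axis. Payload 14.7 kg.
Tool frame: the origin (TCP) lies midway between the tips of the shut fingers; the grasp point (between the pads) lies 19 mm behind it; z points along the fingers, y is the line along which they close (so a half turn about z gives the same grasp; the last joint's range is limited). The gripper opens to 85 mm and grips with 20 to 120 N. Pads are 22 mm wide; open, the fingers measure 114 mm over their backs; the gripper's body (76 mm by 85 mm) begins 54 mm behind the grasp point. The pads swing forward as they close: fully open they stand 13 mm farther back than shut.
Start: joints at [-1.214, 0.48, 1.596, -0, 1.065, -0.047], TCP at [0.255, -0.598, 0.231] pointing down, gripper open.
Joint ranges: [-2.75, 2.75], [-0.82, 2.05], [0.23, 2.67], [-1.56, 4.7], [0.09, 2.69], [-2.92, 2.92]. Speed limits (rad/s): [1.89, 1.89, 2.39, 3.01, 3.01, 3.01].

### API

Orientations are given as a 3x3 rotation matrix whose columns are the frame's x, y, z axes.
In Python, from workcell import robot gives the robot as it stands.
- The arm moves only by the shell command python3 drive.py 'ROWS' [OPENING] [FORCE]. ROWS is rows parted by semicolons, their numbers by spaces, 1 to 10 of them, each of 6 numbers: dx, dy, dz in m, then a rotation vector rx, ry, rz in rad; each row shifts and turns the commanded pose from where the row before left it, along the tool's axes as they then stand; what a row does not reach is not made up. A row lasts 1/12 s, in which the tool goes at most 0.0417 m and 0.125 rad, less where a joint would pass 70% of its speed; a pose out of reach is approached as far as the arm can. OPENING is the finger opening in m, set as the command begins (- or left out keeps the last). The fingers move at their own pace and stop on an object; FORCE is the grip in N (left out, the last holds). Time passes only in rows, so rows that do not move let the fingers close. It prints the time, the measured TCP pose, the force, the opening and the grip force at its end.
- robot.observe(): the state, without advancing time (a new reading comes with each control period).
- robot.get_image(name): name is "side" or "top" or "wrist"; returns a dict with "img" (420x560x3 uint8, blue, green, red), "vfov" (degrees; the focal length in pixels is half the picture's height over the tangent of half this angle, whatever the lens; pixels are square), "cx", "cy" (the principal point, pixels), "cam_to_world" (4x4, takes a point from camera to world coordinates); the wrist camera has in their place "mount" (4x4, takes a point from camera to tool coordinates, whose origin is the TCP and whose axes are the flange's). Camera axes: x right, y down, z forward; pixel columns grow to the right and rows downward; lengths in m; the calibration is good to about 2 mm. A picture is of the moment at which its call begins: read the wrist's pose just before it. There is no depth.
- robot.job_done(): hands the job in; it is judged then, once.
The state is a dict: "clock": time; "q": joint angles; "dq": joint speeds; "effort": joint torques, N m; "ee_pos": TCP position; "tcp_rot": TCP orientation; "contact_force": force on the tool from outside, world axes, zero at the start; "moment": the same for the moment, N m; "width": finger opening in m; "grip_force": force on a finger pad.
Only numpy, scipy, OpenCV 4.12 (cv2) and the standard library are available. Lean on these libraries where they do the work, as an engineer would, in place of code of your own. Each camera call takes 0.05 s, during which the arm holds its last target. There are 200 camera calls.

## Working session

There is one attempt and no reset: what is moved stays moved. The work goes in short steps, Python scripts to look and compute and a shell command to move; the robot and the scene stay as the last step left them, time stands still between calls to the robot, and variables do not carry over. Pictures are saved under pics/ and viewed, at most 10 in all, crops included, and the job is handed in when it is done.

```bash
ls; mkdir -p pics
python3 - <<'E'
from workcell import robot
import cv2,numpy as np
s=robot.observe();print({k:np.round(v,3).tolist() for k,v in s.items()})
for n in("side","top","wrist"):
    d=robot.get_image(n);cv2.imwrite(f"pics/{n}0.png",d["img"])
    print(n,d["vfov"],d["cx"],d["cy"],np.round(d.get("cam_to_world",d.get("mount")),4).tolist())
E
```

```text
drive.py
pics
workcell.py
{'clock': 0.0, 'q': [-1.214, 0.481, 1.597, 0.0, 1.065, -0.047], 'dq': [-0.001, 0.0, -0.001, 0.0, -0.001, 0.0], 'effort': [0.003, -95.064, -43.019, 0.0, 0.012, 0.0], 'ee_pos': [0.255, -0.597, 0.231], 'tcp_rot': [[0.92, 0.393, -0.0], [0.393, -0.92, 0.001], [0.0, -0.001, -1.0]], 'contact_force': [0.092, -0.205, -0.471], 'moment': [-0.009, -0.025, -0.031], 'grip_force': 0.0, 'width': 0.085}
side 48.83424471974182 284.27661582244036 210.6051746997677 [[-0.9991, 0.0314, -0.0283, 0.5761], [0.0379, 0.3692, -0.9286, 1.2121], [-0.0187, -0.9288, -0.37, 0.5234], [0.0, 0.0, 0.0, 1.0]]
top 42.720180860778996 281.76793815839477 205.99053512214286 [[-0.0273, -0.9813, 0.1907, 0.2849], [-0.9996, 0.0273, -0.0023, 0.216], [-0.0029, -0.1907, -0.9816, 1.5048], [0.0, 0.0, 0.0, 1.0]]
wrist 67.5370457607533 274.931621478054 209.51527950282866 [[-0.0003, -0.95, -0.3122, 0.08], [1.0, -0.0003, -0.0001, -0.0003], [0.0, -0.3122, 0.95, -0.1423], [0.0, 0.0, 0.0, 1.0]]
```

View pics/side0.png

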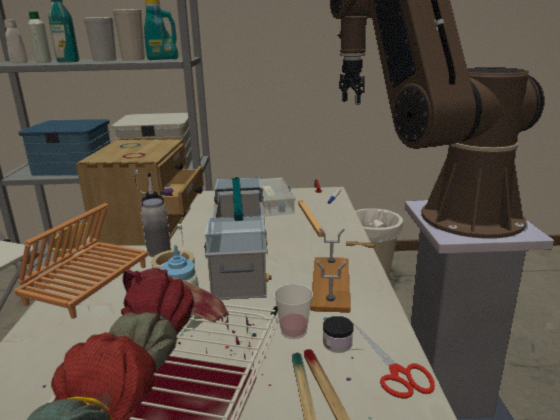

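View pics/top0.png

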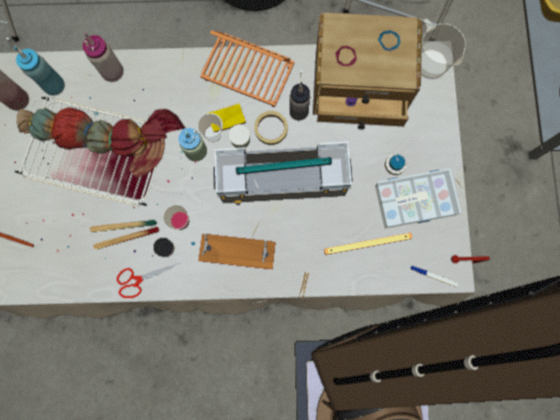

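Side: trough with the teal bar on it near (240,200–270), stand at (331,275), pale bar at (311,218). Top: teal bar (238,168)–(330,160), stand (237,251), pale bar (326,250)–(411,236). I'll zoom in for pixel precision.

Run:
```python
import cv2,numpy as np
t=cv2.imread("pics/top0.png")[135:285,190:430];cv2.imwrite("pics/tz.png",cv2.resize(t,None,fx=3.3333,fy=3.3333,interpolation=cv2.INTER_CUBIC))
t=cv2.imread("pics/side0.png")[170:315,190:360];cv2.imwrite("pics/sz.png",cv2.resize(t,None,fx=4,fy=4,interpolation=cv2.INTER_CUBIC))
```

```text
(no output)
```

View pics/tz.png

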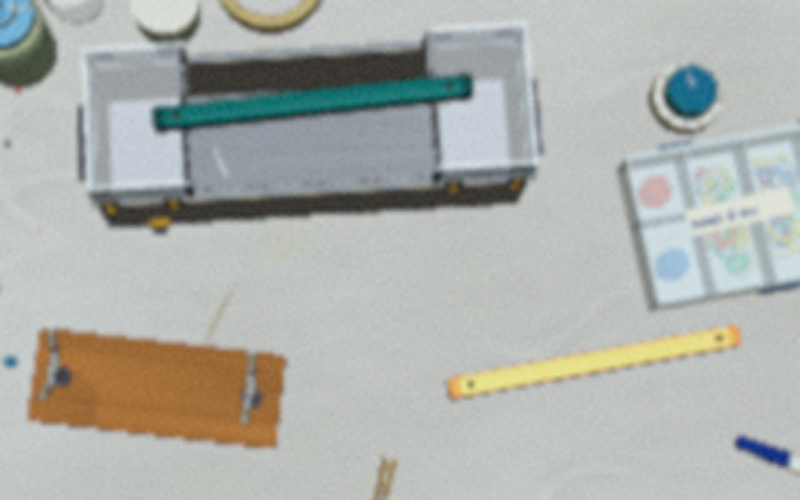

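View pics/sz.png

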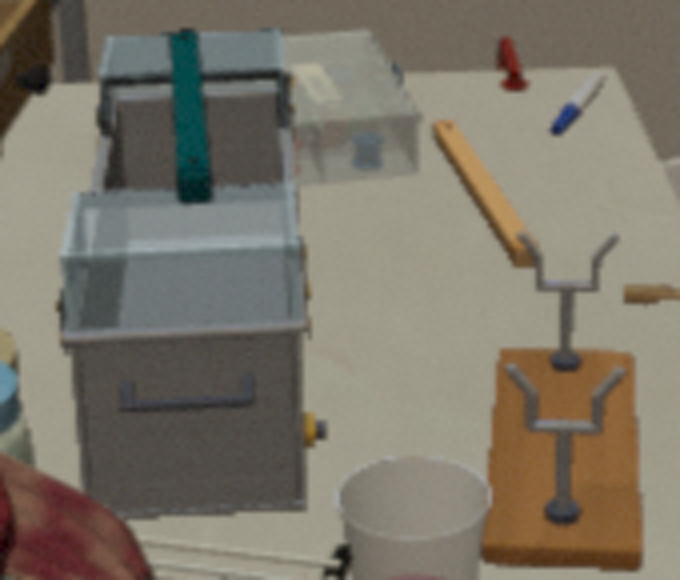

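Zoom (top): teal bar (155,118)–(471,87), plain bar (450,389)–(739,335), stand foot corners (40,328),(285,355),(276,445),(30,420), trough base corners (110,225),(520,200). Zoom (side): plain bar ends (445,125),(525,258), fork bottom wires (566,287),(563,427), trough near rim corners (65,340),(303,330). Fitting poses to these now.

```bash
cat > h.py <<'E'
from workcell import robot
import numpy as np,cv2
from scipy.optimize import least_squares
C={"top":(42.720180860778996,281.768,205.9905,np.array([[-0.0273,-0.9813,0.1907,0.2849],[-0.9996,0.0273,-0.0023,0.216],[-0.0029,-0.1907,-0.9816,1.5048],[0,0,0,1]])),
"side":(48.83424471974182,284.2766,210.605,np.array([[-0.9991,0.0314,-0.0283,0.5761],[0.0379,0.3692,-0.9286,1.2121],[-0.0187,-0.9288,-0.37,0.5234],[0,0,0,1]]))}
def proj(cam,P):
    f,cx,cy,T=cam; f=210/np.tan(np.radians(f)/2); p=(np.asarray(P)-T[:3,3])@T[:3,:3]
    return np.array([cx,cy])+f*p[...,:2]/p[...,2:]
def Z(n,u,v): # zoomed pix->image pix
    o,k=((190,135),3.33333) if n=="top" else ((190,170),4)
    return np.array([(u+.5)/k-.5+o[0],(v+.5)/k-.5+o[1]])
def fit(feats,x0,C=C):  # feats: (camera, pixel, local xyz); x=[x,y,z,yaw]
    def r(x):
        c,s=np.cos(x[3]),np.sin(x[3]);R=np.array([[c,-s,0],[s,c,0],[0,0,1]])
        return np.concatenate([proj(C[n],R@np.array(l)+x[:3])-p for n,p,l in feats])
    s=least_squares(r,x0,loss="soft_l1");return s.x,r(s.x).reshape(-1,2)
E
python3 - <<'E'
from h import *
np.set_printoptions(precision=4,suppress=True)
def go(name,F,x0):
    x,r=fit([(n,Z(n,u,v),l) for n,u,v,l in F],x0);print(name,x,"yaw deg",np.degrees(x[3]));print(r.round(1).tolist())
b=.125;h=.009
go("teal",[("top",155,118,(0,b,h)),("top",471,87,(0,-b,h)),("side",184,32,(0,-b,h)),("side",196,199,(0,b,-h)),("side",195,184,(0,b,h))],[.65,.2,.16,0])
go("plain",[("top",450,388,(0,b,h)),("top",739,336,(0,-b,h)),("side",445,124,(0,-b,h)),("side",525,263,(0,b,-h)),("side",524,248,(0,b,h))],[.45,.0,.01,0])
go("stand",[("top",40,328,(.04,.105,.016)),("top",285,355,(.04,-.105,.016)),("top",276,445,(-.04,-.105,.016)),("top",30,420,(-.04,.105,.016)),
 ("side",567,287,(0,-.08,.067)),("side",563,427,(0,.08,.067)),("side",486,555,(.04,.105,0)),("side",640,567,(-.04,.105,0))],[.45,.3,0,0])
go("trough",[("top",110,225,(-.058,.176,0)),("top",520,201,(-.058,-.176,0)),("top",83,50,(.058,.176,.152)),("top",525,25,(.058,-.176,.152)),
 ("top",186,49,(.058,.095,.152)),("top",428,35,(.058,-.095,.152)),
 ("side",66,342,(.058,.176,.11)),("side",303,331,(-.058,.176,.11)),("side",305,509,(-.058,.176,0)),("side",85,517,(.058,.176,0)),
 ("side",63,250,(.058,.176,.152)),("side",302,240,(-.058,.176,.152)),("side",104,78,(.058,-.095,.152)),("side",285,74,(-.058,-.095,.152))],[.65,.2,0,0])
E
```

```text
teal [0.653  0.2049 0.1576 0.076 ] yaw deg 4.352752411350755
[[-0.8, -0.4], [0.9, -0.9], [0.7, 0.2], [0.3, 3.0], [0.1, -1.3]]
plain [ 0.4633 -0.0257  0.0072  0.1437] yaw deg 8.23226196846268
[[-0.4, -0.7], [0.9, -0.4], [0.2, -1.0], [0.2, 2.4], [0.6, -0.0]]
stand [ 0.4518  0.3399  0.0005 -0.137 ] yaw deg -7.846869121761276
[[0.0, -0.9], [1.1, -0.9], [0.6, 0.7], [-0.9, -0.1], [0.0, -1.0], [0.6, -1.0], [-1.2, 2.4], [1.2, 1.0]]
trough [ 0.6531  0.207  -0.002   0.0269] yaw deg 1.5438516714620232
[[-0.0, 1.1], [-0.3, 1.7], [0.2, -1.0], [1.3, -0.6], [0.1, -2.3], [-0.3, -2.0], [0.8, -2.0], [-0.1, -2.0], [1.2, 0.8], [0.3, 1.7], [-0.2, 1.7], [-0.6, 1.6], [-0.3, -0.3], [1.0, -1.1]]
```

```bash
R="0.0284 -0.0242 -0.003 0 0 0"; python3 drive.py '0.0284 -0.0242 -0.003 0 0 0;0.0284 -0.0242 -0.003 0 0 0;0.0284 -0.0242 -0.003 0 0 0;0.0284 -0.0242 -0.003 0 0 0;0.0284 -0.0242 -0.003 0 0 0;0.0284 -0.0242 -0.003 0 0 0;0.0284 -0.0242 -0.003 0 0 0;0.0284 -0.0242 -0.003 0 0 0'
python3 drive.py '0.0284 -0.0242 -0.003 0 0 0;0.0284 -0.0242 -0.003 0 0 0;0.0284 -0.0242 -0.003 0 0 0;0.0284 -0.0242 -0.003 0 0 0;0.0284 -0.0242 -0.003 0 0 0;0.0284 -0.0242 -0.003 0 0 0;0.0284 -0.0242 -0.003 0 0 0;0.0284 -0.0242 -0.003 0 0 0'
python3 drive.py '0.0284 -0.0242 -0.003 0 0 0;0.0284 -0.0242 -0.003 0 0 0;0.0284 -0.0242 -0.003 0 0 0;0.0284 -0.0242 -0.003 0 0 0;0.0284 -0.0242 -0.003 0 0 0;0.0284 -0.0242 -0.003 0 0 0;0.0284 -0.0242 -0.003 0 0 0;0.0284 -0.0242 -0.003 0 0 0'
python3 drive.py '0 0 0 0 0 -0.1243;0 0 0 0 0 -0.1243;0 0 0 0 0 -0.1243;0 0 0 0 0 -0.1243;0 0 0 0 0 -0.1243;0 0 0 0 0 -0.1243;0 0 0 0 0 -0.1243;0 0 0 0 0 -0.1243;0 0 0 0 0 -0.1243;0 0 0 0 0 -0.1243'
cat >> h.py <<'E'
def to(target,yaw_deg=None,R=None):  # displacement in tool axes and rotation to reach target TCP
    from scipy.spatial.transform import Rotation as Ro
    s=robot.observe();R0=np.array(s["tcp_rot"]);d=R0.T@(np.array(target)-s["ee_pos"])
    if R is None:
        if yaw_deg is None: R=R0
        else:
            a=np.radians(yaw_deg);R=np.array([[np.cos(a),np.sin(a),0],[np.sin(a),-np.cos(a),0],[0,0,-1]])
    rv=Ro.from_matrix(R0.T@R).as_rotvec()
    print("pos",np.round(s["ee_pos"],4),"az x",np.degrees(np.arctan2(R0[1,0],R0[0,0])).round(2),"q",np.round(s["q"],2),"F",np.round(s["contact_force"],1),"w",s["width"],s["grip_force"],"t",s["clock"])
    print("d tool",np.round(d,4),"rotvec",np.round(rv,4))
def wcam(name):
    s=robot.observe();d=robot.get_image("wrist");T=np.eye(4);T[:3,:3]=s["tcp_rot"];T[:3,3]=s["ee_pos"]
    cv2.imwrite("pics/"+name+".png",d["img"]);np.save("pics/"+name+".npy",T@np.array(d["mount"]))
    return (d["vfov"],d["cx"],d["cy"],T@np.array(d["mount"]))
E
python3 -c "
from h import *
to([.653,.204,.3],94.35);wcam('w1')"
```

```text
(no output)
```

View pics/w1.png

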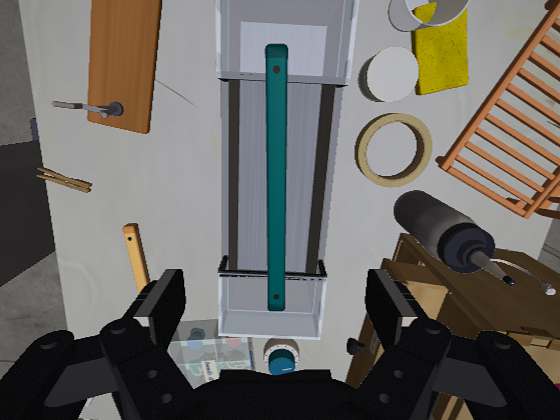

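Wrist view: the teal bar runs from (277,44) to (276,311) across the gap. The lips' top edges are at (219,79)–(352,82) and (220,274)–(326,276).

Run:
```python
from h import *
np.set_printoptions(precision=4,suppress=True)
C["w1"]=(67.537046,274.93,209.515,np.load("pics/w1.npy"))
P=lambda u,v:np.array([u,v],float)
b=.125;h=.009
F=[("w1",P(277,44),(0,b,h)),("w1",P(276,311),(0,-b,h))]
G=[("top",155,118,(0,b,h)),("top",471,87,(0,-b,h)),("side",184,32,(0,-b,h)),("side",195,190,(0,b,0))]
for f in (F,F+[(n,Z(n,u,v),l) for n,u,v,l in G]):
    x,r=fit(f,[.65,.2,.16,0.07]);print("teal",x,np.degrees(x[3]),r.round(1).tolist())
F=[("w1",P(219,79),(-.058,.095,.152)),("w1",P(352,82),(.058,.095,.152)),("w1",P(220,274),(-.058,-.095,.152)),("w1",P(326,276),(.058,-.095,.152))]
x,r=fit(F,[.65,.2,0,0.03]);print("trough",x,np.degrees(x[3]),r.round(1).tolist())
to([.653,.204,.3],94.35)
```

```text
teal [0.6547 0.2066 0.158  0.0798] 4.570691321014895 [[-0.0, 0.0], [-0.0, -0.0]]
teal [0.6543 0.2065 0.1584 0.0792] 4.540152700368613 [[-0.3, 0.0], [-0.4, 0.3], [-1.4, -0.9], [0.3, -1.6], [-0.1, 0.1], [-0.2, 1.2]]
trough [ 0.6575  0.2105 -0.0011  0.0349] 1.9968662244830695 [[-0.5, -1.0], [-0.4, 2.8], [0.1, -1.8], [3.5, 0.7]]
pos [0.6538 0.2041 0.303 ] az x 95.31 q [ 0.26  0.48  1.42 -0.    1.24  0.17] F [ 0.  -0.2 -0.3] w 0.08562892975405254 0.0 t 3.0333
d tool [-0.0001 -0.0008  0.003 ] rotvec [-0.0006  0.0001  0.0168]
```

```bash
python3 drive.py '0.0024 0.0009 0.03 0 0 0.0126;0 0 0.035 0 0 0;0 0 0.035 0 0 0;0 0 0.03 0 0 0;0 0 0.02 0 0 0;0 0 0.011 0 0 0;0 0 0 0 0 0;0 0 0 0 0 0' 0.085; python3 drive.py '0 0 0 0 0 0;0 0 0 0 0 0;0 0 0 0 0 0;0 0 0 0 0 0;0 0 0 0 0 0;0 0 0 0 0 0;0 0 0 0 0 0;0 0 0 0 0 0' 0 30
```

```text
clock: 3.7
ee_pos: [0.6549, 0.2067, 0.1426]
tcp_rot: [[-0.062, 0.998, -0.0], [0.998, 0.062, -0.0], [-0.0, -0.0, -1.0]]
contact_force: [0.5, -1.0, 0.3]
width: 0.0847
grip_force: 0.0
clock: 4.37
ee_pos: [0.655, 0.2067, 0.1429]
tcp_rot: [[-0.063, 0.998, 0.001], [0.998, 0.063, 0.0], [0.0, 0.001, -1.0]]
contact_force: [-1.3, 0.5, 5.3]
width: 0.0173
grip_force: 30.0
```

```bash
python3 drive.py '0 0 -0.02 0 0 0;0 0 -0.035 0 0 0;0 0 -0.035 0 0 0;0 0 -0.03 0 0 0;0.028 -0.0213 0 0 0 0;0.028 -0.0213 0 0 0 0;0.028 -0.0213 0 0 0 0;0.028 -0.0213 0 0 0 0;0.028 -0.0213 0 0 0 0;0 0 0 0 0 0.1'; python3 drive.py '0 0 0 0 0 0.1;0 0 0 0 0 0;0 0 0 0 0 0'
python3 -c "
from h import *
to([.4518,.34,.16],82.15);wcam('w2')"
```

```text
clock: 5.2
ee_pos: [0.5355, 0.3436, 0.2624]
tcp_rot: [[0.032, 1.0, -0.002], [1.0, -0.032, 0.001], [0.001, -0.002, -1.0]]
contact_force: [0.2, 0.6, -0.8]
width: 0.0177
grip_force: 30.0
clock: 5.45
ee_pos: [0.5395, 0.3396, 0.2623]
tcp_rot: [[0.133, 0.991, -0.0], [0.991, -0.133, -0.0], [-0.0, -0.0, -1.0]]
contact_force: [0.2, 0.1, -0.9]
width: 0.0175
grip_force: 30.0
pos [0.5395 0.3396 0.2623] az x 82.35 q [ 0.51  0.43  1.59 -0.    1.12  0.65] F [ 0.2  0.1 -0.9] w 0.017525766605799045 29.980212450027466 t 5.45
d tool [-0.0113 -0.087   0.1023] rotvec [-0.      0.0001  0.0036]
```

View pics/w2.png

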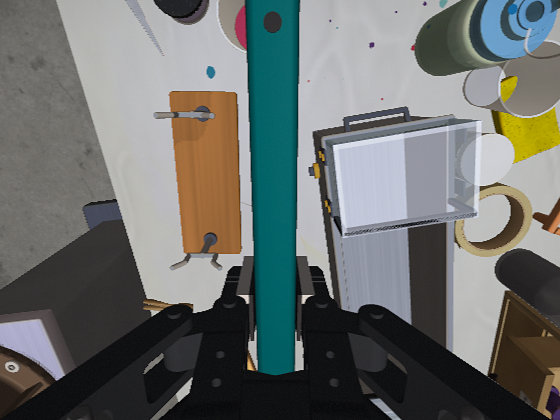

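Wrist view: bar held straight (u≈275). Stand foot corners are at (169,91),(238,92),(241,254),(182,254); fork tips at (155,115),(213,116) and (172,267),(219,268).

Run:
```python
from h import *
np.set_printoptions(precision=4,suppress=True)
C["w2"]=(67.537046,274.93,209.515,np.load("pics/w2.npy"))
P=lambda u,v:np.array([u,v],float)
F=[(-.04,.105,.016,169,91),(.04,.105,.016,238,92),(.04,-.105,.016,241,254),(-.04,-.105,.016,182,254),(-.026,.08,.1,156,115),(.026,.08,.1,212,116),(-.026,-.08,.1,173,267),(.026,-.08,.1,219,268),(0,.08,.016,203,113),(0,-.08,.016,210,240)]
F=[("w2",P(u,v),(x,y,z)) for x,y,z,u,v in F]
x,r=fit(F,[.45,.34,0,-.13]);print("stand w",x,np.degrees(x[3]),r.round(1).tolist())
G=[("top",40,328,(.04,.105,.016)),("top",285,355,(.04,-.105,.016)),("top",276,445,(-.04,-.105,.016)),("top",30,420,(-.04,.105,.016)),("side",567,287,(0,-.08,.067)),("side",563,427,(0,.08,.067))]
x,r=fit(F+[(n,Z(n,u,v),l) for n,u,v,l in G],[.45,.34,0,-.13]);print("stand all",x,np.degrees(x[3]),r.round(1).tolist())
to([x[0],x[1],.14],90+np.degrees(x[3]))
```

```text
stand w [ 0.4531  0.3432 -0.0027 -0.1474] -8.44313941048196 [[-0.8, -0.3], [-1.2, -0.3], [-0.5, 0.5], [0.3, -0.2], [0.7, 0.2], [0.2, -0.0], [-1.1, 0.5], [0.4, 0.0], [0.7, 0.6], [0.5, -2.6]]
stand all [ 0.453   0.3431 -0.0024 -0.146 ] -8.365225788689202 [[-1.1, -0.2], [-1.4, -0.3], [-0.4, 0.6], [0.3, 0.0], [0.5, 0.4], [0.0, 0.1], [-1.1, 0.8], [0.4, 0.3], [0.6, 0.7], [0.5, -2.4], [-0.8, -1.5], [0.1, -0.8], [-0.7, 0.8], [-2.0, -0.7], [-0.0, 0.8], [-0.2, 1.1]]
pos [0.5397 0.3394 0.2623] az x 82.36 q [ 0.51  0.43  1.59 -0.    1.12  0.65] F [1.  1.4 0.4] w 0.01727399417490227 29.9799844622612 t 5.5
d tool [-0.0079 -0.0864  0.1223] rotvec [-0.      0.      0.0127]
```

```bash
python3 drive.py '-0.0026 -0.0288 0 0 0 0.0127;-0.0026 -0.0288 0 0 0 0;-0.0026 -0.0288 0 0 0 0;0 0 0.035 0 0 0;0 0 0.04 0 0 0;0 0 0.04 0 0 0;0 0 0.03 0 0 0;0 0 0 0 0 0;0 0 0 0 0 0'
python3 -c "
from h import *
to([.453,.343,.0625],81.6)"
```

```text
clock: 6.25
ee_pos: [0.4526, 0.3436, 0.1167]
tcp_rot: [[0.148, 0.989, -0.002], [0.989, -0.148, -0.002], [-0.002, -0.002, -1.0]]
contact_force: [0.6, 0.2, 0.7]
width: 0.0176
grip_force: 30.0
pos [0.4526 0.3436 0.1167] az x 81.52 q [0.6  0.51 1.89 0.   0.74 0.74] F [0.6 0.2 0.7] w 0.017576267531358204 29.957986772060394 t 6.25
d tool [-0.0005  0.0007  0.0542] rotvec [-0.0022  0.002  -0.0014]
```

```bash
python3 drive.py '0 0 0.02 0 0 0;0 0 0.015 0 0 0;0 0 0.01 0 0 0;0 0 0.006 0 0 0;0 0 0.002 0 0 0;0 0 0 0 0 0;0 0 0 0 0 0'
python3 -c "
from h import *
for n in('side','top'):cv2.imwrite(f'pics/{n}1.png',robot.get_image(n)['img'])
a=cv2.resize(cv2.imread('pics/side1.png')[200:320,270:390],None,fx=3.3,fy=3.3,interpolation=2)
b=cv2.resize(cv2.imread('pics/top1.png')[200:320,180:300],None,fx=3.3,fy=3.3,interpolation=2)
cv2.imwrite('pics/c1.png',np.hstack([a,b]))
to([.453,.343,.0625],81.6)"
```

```text
clock: 6.83
ee_pos: [0.4535, 0.3447, 0.0652]
tcp_rot: [[0.149, 0.989, 0.001], [0.989, -0.149, 0.001], [0.001, 0.001, -1.0]]
contact_force: [-0.4, -0.3, -0.1]
width: 0.0177
grip_force: 30.0
pos [0.4534 0.3447 0.0651] az x 81.45 q [ 0.6   0.59  1.92 -0.    0.63  0.75] F [ 1.   0.2 -0.4] w 0.017548173995823816 29.958122670650482 t 6.9333
d tool [-0.0017 -0.0001  0.0026] rotvec [ 0.0009 -0.0008 -0.0026]
```

View pics/c1.png

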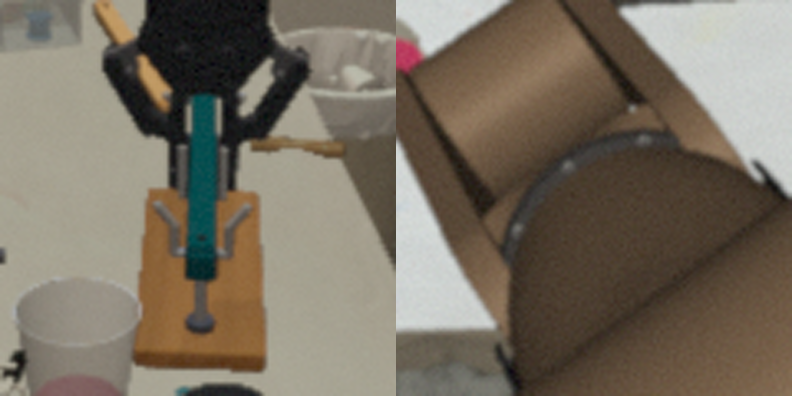

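The bar sits centred between the prongs of the near fork, at (203,240). I'll lower until it touches, then release.

```bash
python3 drive.py '0 0 0.0015 0 0 0;0 0 0.0015 0 0 0;0 0 0 0 0 0;0 0 0 0 0 0'
```

```text
clock: 7.27
ee_pos: [0.4532, 0.3446, 0.0615]
tcp_rot: [[0.149, 0.989, 0.0], [0.989, -0.149, 0.0], [0.0, 0.0, -1.0]]
contact_force: [-0.3, 0.7, 3.5]
width: 0.0178
grip_force: 30.7
```

```bash
python3 drive.py '0 0 0 0 0 0;0 0 0 0 0 0;0 0 0 0 0 0;0 0 0 0 0 0;0 0 -0.01 0 0 0;0 0 -0.03 0 0 0;0 0 -0.035 0 0 0;0 0 -0.035 0 0 0;0 0 -0.035 0 0 0' 0.085
python3 drive.py '-0.0336 0.0057 0 0 0 0;-0.0336 0.0057 0 0 0 0;-0.0336 0.0057 0 0 0 0;-0.0336 0.0057 0 0 0 0;-0.0336 0.0057 0 0 0 0;-0.0336 0.0057 0 0 0 0;-0.0336 0.0057 0 0 0 0;-0.0336 0.0057 0 0 0 0;-0.0336 0.0057 0 0 0 0;-0.0336 0.0057 0 0 0 0'
python3 drive.py '0 0 0 0 0 -0.0975;0 0 0 0 0 -0.0975;0 0 0 0 0 -0.0975;0 0 0 0 0 0;0 0 0 0 0 0'
python3 -c "
from h import *
to([.459,.004,.003],98.2)
wcam('w3')
for n in('side','top'):cv2.imwrite(f'pics/{n}2.png',robot.get_image(n)['img'])
a=cv2.imread('pics/w3.png')
b=cv2.resize(cv2.imread('pics/side2.png')[180:330,290:370],(224,420),interpolation=2)
cv2.imwrite('pics/c2.png',np.hstack([a,b]))"
```

```text
clock: 8.02
ee_pos: [0.4526, 0.3441, 0.2086]
tcp_rot: [[0.149, 0.989, -0.0], [0.989, -0.149, -0.0], [-0.0, -0.0, -1.0]]
contact_force: [1.0, 0.7, 0.4]
width: 0.0848
grip_force: 0.0
clock: 8.85
ee_pos: [0.459, 0.0021, 0.2071]
tcp_rot: [[0.149, 0.989, 0.001], [0.989, -0.149, -0.0], [0.0, 0.001, -1.0]]
contact_force: [1.5, -0.2, -0.2]
width: 0.0848
grip_force: 0.0
clock: 9.27
ee_pos: [0.4593, 0.0036, 0.2068]
tcp_rot: [[-0.14, 0.99, 0.0], [0.99, 0.14, -0.0], [-0.0, 0.0, -1.0]]
contact_force: [0.0, -0.1, 0.3]
width: 0.0852
grip_force: 0.0
pos [0.4593 0.0036 0.2068] az x 98.03 q [-0.06  0.25  2.05  0.    0.85 -0.2 ] F [ 0.  -0.1  0.3] w 0.0851529396827661 0.0 t 9.2667
d tool [ 0.0004 -0.0003  0.2038] rotvec [ 0.0004  0.0001 -0.003 ]
```

View pics/c2.png

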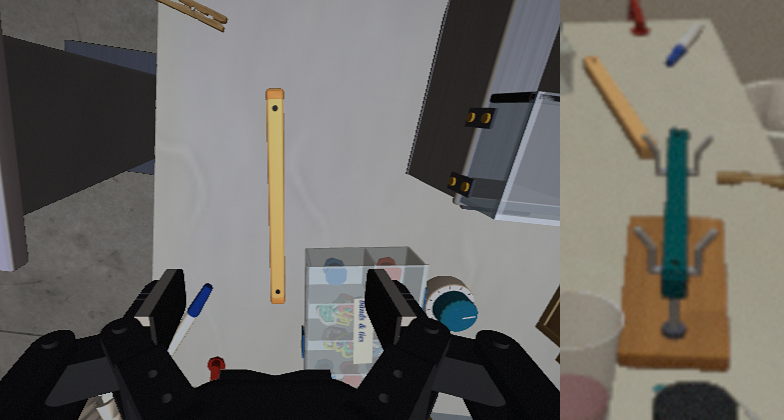

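Teal bar lies in both forks. Plain bar in the wrist view runs from (275,89) to (278,303).

Run:
```python
from h import *
np.set_printoptions(precision=4,suppress=True)
C["w3"]=(67.537046,274.93,209.515,np.load("pics/w3.npy"))
P=lambda u,v:np.array([u,v],float);b=.125;h=.009
F=[("w3",P(275,90),(0,b,h)),("w3",P(278,302),(0,-b,h))]
x,r=fit(F,[.46,-.02,.01,.14]);print(x,np.degrees(x[3]))
G=[("top",450,388,(0,b,h)),("top",739,336,(0,-b,h)),("side",445,124,(0,-b,h)),("side",525,255,(0,b,0))]
x,r=fit(F+[(n,Z(n,u,v),l) for n,u,v,l in G],x);print(x,np.degrees(x[3]),r.round(1).tolist())
g=x[:2]+.03*np.array([-np.sin(x[3]),np.cos(x[3])]);print(g)
to([g[0],g[1],.003],90+np.degrees(x[3]))
```

```text
[ 0.4652 -0.0248  0.0006  0.155 ] 8.878774386905247
[ 0.4647 -0.0248  0.0032  0.1527] 8.75186994247226 [[-0.2, -0.2], [-0.6, 1.2], [-0.8, -0.7], [0.1, -1.0], [-0.6, 0.3], [0.2, 2.8]]
[0.4601 0.0048]
pos [0.4593 0.0038 0.2065] az x 98.07 q [-0.06  0.25  2.05  0.    0.85 -0.2 ] F [-0.1 -1.1  0.1] w 0.08514828057128017 0.0 t 9.4167
d tool [0.0009 0.0009 0.2035] rotvec [ 0.0002  0.     -0.0118]
```

```bash
python3 drive.py '0.0009 0.0009 0.035 0 0 -0.0118;0 0 0.04 0 0 0;0 0 0.04 0 0 0;0 0 0.035 0 0 0;0 0 0.025 0 0 0;0 0 0.015 0 0 0;0 0 0.01 0 0 0;0 0 0 0 0 0;0 0 0 0 0 0'; python3 drive.py '0 0 0 0 0 0;0 0 0 0 0 0;0 0 0 0 0 0;0 0 0 0 0 0;0 0 0 0 0 0;0 0 0 0 0 0;0 0 0 0 0 0;0 0 0 0 0 0' 0 40
```

```text
clock: 10.17
ee_pos: [0.4601, 0.0048, 0.0064]
tcp_rot: [[-0.154, 0.988, -0.001], [0.988, 0.154, 0.0], [0.0, -0.001, -1.0]]
contact_force: [0.5, -0.3, -0.1]
width: 0.0849
grip_force: 0.0
clock: 10.83
ee_pos: [0.4604, 0.0047, 0.0068]
tcp_rot: [[-0.154, 0.988, 0.001], [0.988, 0.154, -0.0], [-0.0, 0.001, -1.0]]
contact_force: [-1.2, -0.5, 12.6]
width: 0.0168
grip_force: 38.9
```

```bash
python3 drive.py '0 0 -0.01 0 0 0;0 0 -0.03 0 0 0;0 0 -0.04 0 0 0;0 0 -0.04 0 0 0;0 0 -0.04 0 0 0;0 0 -0.04 0 0 0;0 0 -0.04 0 0 0;0 0 -0.04 0 0 0;0 0 -0.03 0 0 0;0 0 0 0 0 0'
python3 drive.py '0.0228 0.0282 0 0 0 0;0.0228 0.0282 0 0 0 0;0.0228 0.0282 0 0 0 0;0.0228 0.0282 0 0 0 0;0.0228 0.0282 0 0 0 0;0.0228 0.0282 0 0 0 0;0.0228 0.0282 0 0 0 0;0.0228 0.0282 0 0 0 0;0 0 0 0 0 0.124;0 0 0 0 0 0'
python3 drive.py '0 0 0 0 0 0;0 0 0 0 0 0'
python3 -c "
from h import *
to([.655,.22,.32],91.8);wcam('w4')
for n in('side','top'):cv2.imwrite(f'pics/{n}3.png',robot.get_image(n)['img'])
a=cv2.imread('pics/w4.png')
b=cv2.resize(cv2.imread('pics/side3.png')[120:300,180:280],(233,420),interpolation=2)
cv2.imwrite('pics/c3.png',np.hstack([a,b]))"
```

```text
clock: 11.67
ee_pos: [0.4622, 0.0046, 0.3229]
tcp_rot: [[-0.154, 0.988, 0.009], [0.988, 0.154, -0.001], [-0.002, 0.009, -1.0]]
contact_force: [0.7, -0.1, -0.6]
width: 0.0166
grip_force: 40.1
clock: 12.5
ee_pos: [0.6548, 0.221, 0.3153]
tcp_rot: [[-0.026, 1.0, -0.002], [1.0, 0.026, -0.0], [-0.0, -0.002, -1.0]]
contact_force: [-0.5, 0.2, -1.2]
width: 0.0165
grip_force: 40.0
clock: 12.67
ee_pos: [0.654, 0.2189, 0.3165]
tcp_rot: [[-0.034, 0.999, -0.001], [0.999, 0.034, -0.0], [-0.0, -0.001, -1.0]]
contact_force: [0.1, 0.2, -0.2]
width: 0.0168
grip_force: 40.0
pos [0.654  0.2189 0.3165] az x 91.96 q [ 0.28  0.47  1.39 -0.    1.28  0.24] F [ 0.1  0.2 -0.2] w 0.016763023182011758 40.04139840602875 t 12.6667
d tool [ 0.001   0.001  -0.0035] rotvec [-0.0007  0.0003  0.0028]
```

View pics/c3.png

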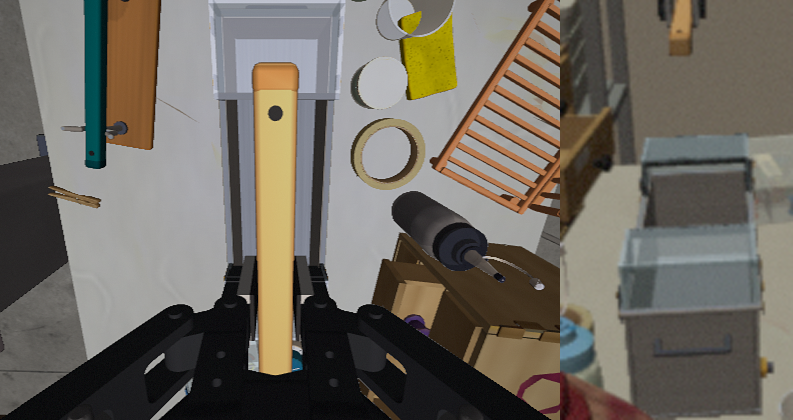

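Plain bar is held and level-looking, with its +y end at (275,63) and 18 mm ≈ 47 px wide there. The trough's far lip is at v≈98 and the near lip at v≈265–282. I'll check the bar's pitch and the trough pose numerically.

Run:
```python
from h import *
np.set_printoptions(precision=4,suppress=True)
im=cv2.imread("pics/w4.png");hsv=cv2.cvtColor(im,cv2.COLOR_BGR2HSV)
m=(hsv[...,1]>70)&(hsv[...,0]>8)&(hsv[...,0]<32)&(hsv[...,2]>100)
f=210/np.tan(np.radians(67.537)/2);M=np.array([[-0.0003,-0.95,-0.3122,0.08],[1,-0.0003,-0.0001,-0.0003],[0,-0.3122,0.95,-0.1423]])
E=[]
for v in range(100,365,8):
    u=np.flatnonzero(m[v,225:325])+225
    if len(u)>20:E.append((v,u[0]-.5,u[-1]+.5))
E=np.array(E);print(E[::5])
vv=E[:,0];L=np.polyfit(vv,E[:,1],1);Rr=np.polyfit(vv,E[:,2],1)
for v in (63,100,200,300,360):
    l,r=np.polyval(L,v),np.polyval(Rr,v);d=f*.018/(r-l);p=M@np.array([((l+r)/2-274.93)/f*d,(v-209.5)/f*d,d,1]);print(v,round(r-l,2),p*1000)
# trough: all views
C["w4"]=(67.537046,274.93,209.515,np.load("pics/w4.npy"));C["w1"]=(67.537046,274.93,209.515,np.load("pics/w1.npy"))
P=lambda u,v:np.array([u,v],float)
for vv in (90,98,262,272,281):pass
F=[("w1",P(219,79),(-.058,.095,.152)),("w1",P(352,82),(.058,.095,.152)),("w1",P(220,275),(-.058,-.095,.152)),("w1",P(326,276),(.058,-.095,.152)),
("w4",P(214,98),(-.058,.095,.152)),("w4",P(342,99),(.058,.095,.152))]
G=[("top",110,225,(-.058,.176,0)),("top",520,201,(-.058,-.176,0)),("top",83,50,(.058,.176,.152)),("top",525,25,(.058,-.176,.152)),("top",186,49,(.058,.095,.152)),("top",428,35,(.058,-.095,.152)),
 ("side",66,342,(.058,.176,.11)),("side",303,331,(-.058,.176,.11)),("side",305,509,(-.058,.176,0)),("side",85,517,(.058,.176,0)),("side",63,250,(.058,.176,.152)),("side",302,240,(-.058,.176,.152)),("side",104,78,(.058,-.095,.152)),("side",285,74,(-.058,-.095,.152))]
x,r=fit(F,[.65,.2,0,.03]);print("wrist",x,np.degrees(x[3]),r.round(1).tolist())
x,r=fit(F+[(n,Z(n,u,v),l) for n,u,v,l in G],x);print("all",x,np.degrees(x[3]),r[:6].round(1).tolist())
c,s=np.cos(x[3]),np.sin(x[3]);A=x[:2]+.074*np.array([-s,c]);print("A",A)
to([A[0],A[1],.23],90+np.degrees(x[3]))
```

```text
[[100.  253.5 296.5]
 [140.  253.5 296.5]
 [180.  254.5 295.5]
 [220.  255.5 294.5]
 [260.  256.5 293.5]
 [300.  257.5 292.5]
 [340.  258.5 292.5]]
63 45.3 [96.3418 -0.2685 -5.5587]
100 43.72 [82.4589 -0.2716 -5.3992]
200 39.48 [39.407  -0.2814 -4.9045]
300 35.23 [-14.0263  -0.2935  -4.2905]
360 32.68 [-52.7532  -0.3023  -3.8455]
wrist [0.6573 0.211  0.0007 0.036 ] 2.064731149172002 [[-1.2, -1.8], [-0.1, 1.8], [-0.2, -2.3], [3.8, 1.1], [1.3, 0.7], [-0.5, -0.5]]
all [ 0.6558  0.2102 -0.001   0.035 ] 2.0026855859540205 [[-2.5, -0.8], [-2.3, 3.0], [-1.5, -2.6], [2.0, 1.0], [0.1, 1.6], [-2.5, 0.5]]
A [0.6532 0.2841]
pos [0.6544 0.2189 0.3169] az x 91.84 q [ 0.28  0.47  1.39 -0.    1.28  0.25] F [ 0.2  0.4 -1.1] w 0.016939071018521944 40.04111588001251 t 12.8167
d tool [0.0652 0.0008 0.0869] rotvec [ 0.0004 -0.     -0.0029]
```

```bash
python3 drive.py '0.0326 0.0004 0.03 0 0 -0.003;0.0326 0.0004 0.03 0 0 0;0 0 0.02 0 0 0;0 0 0 0 0.1047 0;0 0 0 0 0.1047 0;0 0 0 0 0.1047 0;0 0 0 0 0 0;0 0 0 0 0 0;0 0 0 0 0 0'
cat > plan.py <<'E'
from h import *
import sys
from scipy.spatial.transform import Rotation as Ro
Y,Zz,th=[float(a) for a in sys.argv[1:4]]
c=np.array([.656,.2102]);a=np.radians(2.0);u=np.array([-np.sin(a),np.cos(a)])
R=np.array([[u[0],u[1],0],[u[1],-u[0],0],[0,0,-1.]]).T
R=R@Ro.from_rotvec([0,np.radians(th),0]).as_matrix()
s=robot.observe();d=np.array(s["ee_pos"])[:2]-c
print("now X,Y,Z",np.round([d@[u[1],-u[0]],d@u,s["ee_pos"][2]],4))
to([*(c+u*Y),Zz],R=R)
E
python3 plan.py .074 .170 18
```

```text
clock: 13.57
ee_pos: [0.6537, 0.2805, 0.2403]
tcp_rot: [[-0.032, 0.999, -0.01], [0.951, 0.034, 0.306], [0.307, 0.0, -0.952]]
contact_force: [-0.2, 0.6, -1.5]
width: 0.0169
grip_force: 40.0
now X,Y,Z [2.000e-04 7.030e-02 2.403e-01]
pos [0.6537 0.2805 0.2403] az x 91.94 q [ 0.2   0.53  1.54  0.36  1.05 -0.  ] F [-0.2  0.6 -1.5] w 0.016883053469876872 40.04724562168121 t 13.5667
d tool [-0.018  -0.0002  0.0681] rotvec [ 0.0008  0.0025 -0.001 ]
```

```bash
python3 drive.py '-0.006 0 0.0227 0 0 0;-0.006 0 0.0227 0 0 0;-0.006 0 0.0227 0 0 0;0 0 0 0 0 0;0 0 0 0 0 0';python3 plan.py -.009 .143 18
```

```text
clock: 13.98
ee_pos: [0.6526, 0.2859, 0.1691]
tcp_rot: [[-0.034, 0.999, -0.013], [0.951, 0.036, 0.307], [0.308, -0.002, -0.952]]
contact_force: [1.3, -0.9, -0.8]
width: 0.0169
grip_force: 40.0
now X,Y,Z [-0.0007  0.0758  0.1691]
pos [0.6526 0.2859 0.1691] az x 92.03 q [ 0.21  0.6   1.6   0.39  0.93 -0.06] F [ 1.3 -0.9 -0.8] w 0.016872649468790184 40.01138985157013 t 13.9833
d tool [-0.0887  0.0007 -0.0012] rotvec [-0.002   0.0015  0.0005]
```

```bash
python3 drive.py '-0.02 0 0 0 0 0;-0.02 0 0 0 0 0;0 0 0 0 0 0'; python3 drive.py '-0.02 0 0 0 0 0;-0.015 0 0 0 0 0;-0.0115 0 0 0 0 0;0 0 0 0 0 0;0 0 0 0 0 0';python3 plan.py -.009 .098 18
python3 -c "
from h import *
wcam('w5')
for n in('side','top'):cv2.imwrite(f'pics/{n}4.png',robot.get_image(n)['img'])
a=cv2.imread('pics/w5.png')
b=cv2.resize(cv2.imread('pics/side4.png')[170:290,190:280],(235,313),interpolation=2)
t=cv2.resize(cv2.imread('pics/top4.png')[130:210,200:360],(235,107),interpolation=2)
cv2.imwrite('pics/c4.png',np.hstack([a,np.vstack([b,t])]))"
```

```text
clock: 14.23
ee_pos: [0.6555, 0.2449, 0.1582]
tcp_rot: [[-0.033, 0.999, -0.009], [0.951, 0.034, 0.308], [0.308, 0.001, -0.951]]
contact_force: [0.5, 0.4, -1.3]
width: 0.0165
grip_force: 40.0
clock: 14.65
ee_pos: [0.6566, 0.2023, 0.1433]
tcp_rot: [[-0.031, 0.999, -0.01], [0.951, 0.033, 0.309], [0.309, 0.0, -0.951]]
contact_force: [-0.1, 1.0, -1.5]
width: 0.0164
grip_force: 40.0
now X,Y,Z [ 0.0003 -0.0079  0.1433]
pos [0.6566 0.2023 0.1433] az x 91.89 q [ 0.09  0.61  1.65  0.4   0.9  -0.2 ] F [-0.1  1.  -1.5] w 0.016430214979596028 40.0262975692749 t 14.65
d tool [-0.0151 -0.0003  0.0427] rotvec [ 0.0008  0.0001 -0.0018]
```

View pics/c4.png

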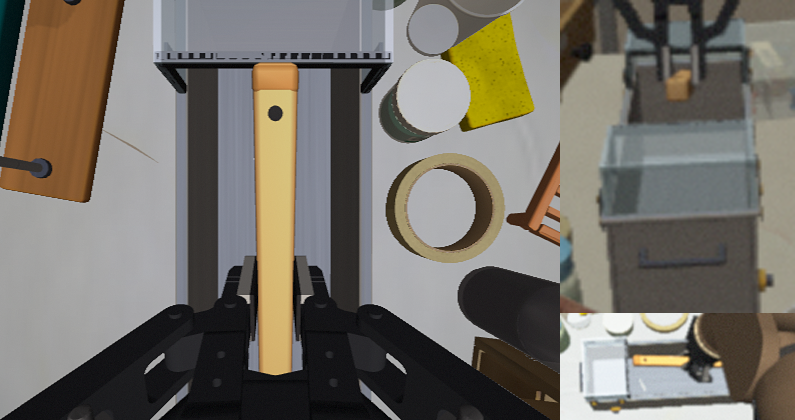

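Inserted without contact (|F|<2 N). The low end is under the −y hood. The +y end is at (275,63), with lip a's top edge at v≈58–62. I'll compute the clearance.

Run:
```python
from h import *
im=cv2.imread("pics/w5.png",0)
print([int(x) for x in im[46:76,210]],[int(x) for x in im[46:76,340]])
T=np.load("pics/w5.npy");f=210/np.tan(np.radians(67.537)/2)
c=np.array([.656,.2102]);a=np.radians(2.0);u=np.array([-np.sin(a),np.cos(a)])
for p in [(210,54),(210,58),(210,62),(210,66),(210,70),(340,54),(340,58),(340,62),(340,66),(340,70)]:
    r=T[:3,:3]@np.array([(p[0]-274.93)/f,(p[1]-209.5)/f,1])
    o=[]
    for z in(.152,.144):
        P=T[:3,3]+r*(z-T[2,3])/r[2];o.append(round(float((P[:2]-c)@u),4))
    print(p,"Y at .152,.144:",o)
s=robot.observe();R=np.array(s["tcp_rot"])
for l in((.096,0,-.010),(.096,0,.008),(-.154,0,-.010),(-.154,0,.008)):
    P=np.array(s["ee_pos"])+R@np.array(l);print("bar corner",l,"Y,Z",round(float((P[:2]-c)@u),4),round(P[2],4))
```

```text
[137, 138, 136, 137, 138, 129, 131, 93, 97, 96, 98, 99, 32, 104, 131, 135, 65, 34, 7, 7, 9, 5, 28, 54, 51, 51, 51, 50, 52, 51] [134, 134, 134, 134, 136, 131, 135, 22, 23, 26, 24, 21, 19, 105, 132, 134, 88, 33, 10, 5, 13, 9, 25, 43, 45, 42, 41, 42, 42, 43]
(210, 54) Y at .152,.144: [0.0989, 0.1028]
(210, 58) Y at .152,.144: [0.097, 0.1008]
(210, 62) Y at .152,.144: [0.0951, 0.0988]
(210, 66) Y at .152,.144: [0.0932, 0.0968]
(210, 70) Y at .152,.144: [0.0912, 0.0948]
(340, 54) Y at .152,.144: [0.0988, 0.1027]
(340, 58) Y at .152,.144: [0.0969, 0.1007]
(340, 62) Y at .152,.144: [0.095, 0.0987]
(340, 66) Y at .152,.144: [0.093, 0.0967]
(340, 70) Y at .152,.144: [0.0911, 0.0946]
bar corner (0.096, 0, -0.01) Y,Z 0.0813 0.1824
bar corner (0.096, 0, 0.008) Y,Z 0.0869 0.1653
bar corner (-0.154, 0, -0.01) Y,Z -0.1564 0.1052
bar corner (-0.154, 0, 0.008) Y,Z -0.1509 0.0881
```

```bash
python3 drive.py '-0.0045 0 0.01 0 0 0;-0.0035 0 0.011 0 0 0;-0.0035 0 0.011 0 0 0;-0.0035 0 0.0107 0 0 0;0 0 0 0 0 0;0 0 0 0 0 0'; python3 plan.py -.009 .090 0
```

```text
clock: 15.3
ee_pos: [0.6555, 0.2017, 0.0962]
tcp_rot: [[-0.032, 0.999, -0.013], [0.951, 0.034, 0.309], [0.309, -0.002, -0.951]]
contact_force: [-0.4, -0.1, -1.2]
width: 0.0166
grip_force: 40.0
now X,Y,Z [-0.0008 -0.0085  0.0962]
pos [0.6555 0.2017 0.0962] az x 91.91 q [ 0.09  0.67  1.68  0.43  0.83 -0.25] F [-0.4 -0.1 -1.2] w 0.016581138719317517 40.03463566303253 t 15.3
d tool [-0.0024  0.0008  0.0057] rotvec [-0.0021 -0.314  -0.0012]
```

```bash
python3 drive.py '0 0 0 0 -0.0785 0;0 0 0 0 -0.0785 0;0 0 0 0 -0.0785 0;0 0 0 -0.002 -0.0785 0;0 0 0 0 0 0;0 0 0 0 0 0;0 0 0 0 0 0'; python3 plan.py .029 .087 0
```

```text
clock: 15.88
ee_pos: [0.6561, 0.2018, 0.0977]
tcp_rot: [[-0.034, 0.999, 0.002], [0.999, 0.034, 0.002], [0.002, 0.002, -1.0]]
contact_force: [1.0, -0.1, -0.5]
width: 0.0167
grip_force: 40.0
now X,Y,Z [-0.0002 -0.0084  0.0977]
pos [0.6561 0.2018 0.0977] az x 91.97 q [0.25 0.67 1.62 0.   0.85 0.22] F [ 1.  -0.1 -0.5] w 0.016688369328933538 40.04512846469879 t 15.8833
d tool [0.0374 0.0001 0.0107] rotvec [ 0.0017 -0.0023 -0.0006]
```

```bash
python3 drive.py '0 0 0.007 0 0 0;0 0 0.005 0 0 0;0 0 0 0 0 0;0.01 0 0 0 0 0;0.0125 0 0 0 0 0;0.01 0 0 0 0 0;0.005 0 0 0.0015 -0.002 0;0 0 0 0 0 0;0 0 0 0 0 0;0 0 0 0 0 0'; python3 plan.py .029 .086 0
python3 - <<'E'
from h import *
# numeric check of final state: bar colour in wrist view, teal bar & bystanders vs start image
wcam("w6")
im=cv2.imread("pics/w6.png");hsv=cv2.cvtColor(im,cv2.COLOR_BGR2HSV)
m=(hsv[...,1]>70)&(hsv[...,0]>8)&(hsv[...,0]<32)&(hsv[...,2]>100)
for v in(70,90,110,140,220,300,340):
    x=np.flatnonzero(m[v,225:325])+225;print(v,(x[0],x[-1]) if len(x) else None)
a=cv2.imread("pics/side2.png").astype(int);b=robot.get_image("side")["img"].astype(int)
for n,(r0,r1,c0,c1) in dict(stand=(230,310,305,355),cup=(285,340,272,315),pot=(315,352,320,358)).items():
    print(n,"diff",np.abs(a-b)[r0:r1,c0:c1].mean().round(2))
E
```

```text
clock: 16.72
ee_pos: [0.6549, 0.2392, 0.0856]
tcp_rot: [[-0.034, 0.999, 0.0], [0.999, 0.034, -0.002], [-0.002, 0.0, -1.0]]
contact_force: [0.3, 0.6, -0.2]
width: 0.0168
grip_force: 40.0
now X,Y,Z [-0.0001  0.029   0.0856]
pos [0.6549 0.2392 0.0856] az x 91.97 q [ 0.31  0.7   1.59 -0.    0.85  0.28] F [ 0.3  0.6 -0.2] w 0.016783706601003853 40.045437812805176 t 16.7167
d tool [-0.      0.0001 -0.0004] rotvec [ 0.0004  0.002  -0.0006]
70 None
90 None
110 None
140 None
220 (np.int64(256), np.int64(294))
300 (np.int64(258), np.int64(292))
340 (np.int64(259), np.int64(291))
stand diff 4.76
cup diff 4.07
pot diff 4.02
```

```bash
python3 -c "
from workcell import robot
print(robot.job_done())"
```

```text
the job is handed in; nothing more can be done
None
```

I handed in the job at about 17 s. The teal bar lies released in both forks. The plain bar is held level in the trough with an end under each hood, its top about 1.5 cm below the rim and no contact force measured. I checked that last pose by numbers only, and did not check the timer after the moves.

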